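# Bar the tea caddy and present its opened combination lock

## Robot

A 6-joint arm with a two-finger parallel gripper is mounted at the origin on the work surface. World frame = base frame: x ahead of the robot, y to its left, z up, the work surface at z = 0. Lengths are in m, angles in rad, forces in N, time in s.
With the tool pointing down it reaches from about 0.375 to 0.975 m from the base axis. Payload 3.8 kg.
Tool frame: the origin (TCP) lies at the very end of the fingers, on their centre line; the grasp point (between the pads) lies 19 mm behind it; z points along the fingers, y is the line along which they close (so a half turn about z gives the same grasp; the last joint's range is limited). The gripper opens to 85 mm and grips with 20 to 120 N. Pads are 22 mm wide; open, the fingers measure 114 mm over their backs; the gripper's body (76 mm by 85 mm) begins 54 mm behind the grasp point. The pads swing forward as they close: fully open they stand 13 mm farther back than shut.
Start: joints at [1.131, 0.264, 1.604, -0, 1.274, -0.037], TCP at [0.265, 0.621, 0.231] pointing down, gripper open.
Joint ranges: [-2.63, 2.63], [-0.94, 2.18], [0.31, 2.57], [-1.31, 4.45], [0, 2.66], [-2.55, 2.55]. Speed limits (rad/s): [2.57, 2.57, 3.14, 3.14, 3.14, 3.14].

## Interface

Orientations are given as a rotation vector (axis times angle).
In Python, from workcell import read_state, read_camera, calibration, finish_job gives the robot as it stands.
- The arm moves only by the tool step_arm, never from a script. Its argument "commands" is a list of rows, each an object of numbers: "fingers": the gripper's target within -1 to 1 (shut at 1, half-way at 0, fully open at -1); "dx", "dy", "dz": the shift along the tool's x, y, z in m; "roll": the turn about the tool's z in degrees. In form: [{"fingers": .., "dx": .., "dy": .., "dz": .., "roll": ..}, ...]. A call has 1 to 8 rows; each row is the pose to reach, as a shift and turn from the pose commanded when the call began, along the tool's axes at that moment; what a row does not reach only later rows make up. A row lasts 1/8 s, in which the tool goes at most 62.5 mm and 10.7 degrees, less where a joint would pass 70% of its speed; a pose out of reach is approached as far as the arm can. A call with a gripper value outside its range is refused whole. The fingers move at their own pace and stop on an object; "squeeze" is the grip in N (left out, the last holds). Time passes only in rows, so rows that repeat a pose let the fingers close. It gives the time, the measured TCP pose, the force, the opening and the grip force at its end, in the units of the state.
- read_state(): the state, without advancing time (a new reading comes with each control period).
- read_camera(name): name is "side" or "top" or "wrist"; returns (picture, depth): 400x640x3 uint8, blue, green, red; 400x640 float32, m along the optical axis (not along the pixel's ray), 0 where there is no reading.
- calibration(name): a dict with "intrinsics" (3x3 intrinsics, pixels), "world_to_cam" (4x4, takes a point from world to camera coordinates). Camera axes: x right, y up, looking along -z (the intrinsics and any distortion apply to the point x, -y, -z); pixel columns grow to the right and rows downward; lengths in m; the calibration is good to about 2 mm. A picture is of the moment at which its call begins: read the wrist's pose just before it. calibration takes no time and is no camera call; for the wrist camera it gives the pose at the moment of the call.
- finish_job(): hands the job in; it is judged then, once.
The state is a dict: "time": time; "q": joint angles; "joint_vel": joint speeds; "joint_torque": joint torques, N m; "tool_pos": TCP position; "tcp_rot": TCP orientation; "wrist_force": force on the tool from outside, world axes, zero at the start; "torque": the same for the moment, N m; "width": opening from 0.0 (shut) to 1.0 (fully open); "grip_force": force on a finger pad.
Only numpy, scipy, OpenCV 4.12 (cv2) and the standard library are available. Lean on these libraries where they do the work, as an engineer would, in place of code of your own. Each camera call takes 0.05 s, during which the arm holds its last target. There are 200 camera calls.

## Task

Lock-up time for the shared tea: swing the red keeper bar shut across the tin caddy until it snaps into its detent, then turn the dial of the combination lock notch by notch until its red line clicks in at the yellow mark. With the lock still in its wooden cradle, pull the shackle fully open, then lift the lock out by the bow of the open shackle and present it: finish while holding it still in the air by the bow, with the bow above the brass staple beside the bar's end (a hand's breadth or two above it) and the lock touching nothing but the gripper. Leave the bar shut, and do not disturb the caddy, kettle, plate, mugs or jar.

Things in the scene. Friction and masses are not known exactly. Their poses are not given: they have to be found in the camera images.
- rack: Green metal caddy bay fixed to the counter: base plate 130 (x) x 235 (y) x 8 mm, two posts 110 mm tall at y = +85 mm (hinge post, dark detent housing beside it, 132 mm high) and y = -85 mm (latch post, with a cheek up to 135 mm high behind the bar's end). Origin: centre of the base's underside, on the counter.
- keeper (a joint): Red keeper bar, 14 mm wide, 174 mm long, swinging level, 115 to 125 mm above the counter, about the hinge post. Radians: 0 = shut (stop), along the bay's -y over the caddy to the latch post; positive = opened towards the bay's -x side, at most 1.6. Starts 0.75 to 1.35. A sprung detent resists from about 0.55 to 0.22 rad (under 5 N at the knob); below about 0.13 it snaps the bar home and holds it.
- keeper_knob (a point): The grip on the bar: middle of an upright black round peg, 16 mm in diameter and 36 mm tall, standing on the bar 135 mm from the hinge axis. The point is on the peg's axis, 18 mm below its top, 143 mm above the counter. It moves with the bar; the peg may be pinched or pushed from above.
- keeper_hinge (a point): Point on the bar's vertical hinge axis, 143 mm above the counter (level with keeper_knob). Fixed to the bay.
- hasp (a point): Top of the brass staple (loop 12 mm wide, 31 mm tall) beside the latch post, 139 mm above the counter, 112 mm from the bay's centre in its -y direction. The open lock is to be held with its bow above this point.
- caddy: Closed square tin tea caddy, blue with a yellow band and a steel lid, 93 x 93 x 95 mm, standing loose in the bay on its base plate, 8 mm over the counter; its lid is 12 mm below the bar. Origin: centre of its underside. To be left alone.
- cradle: Wooden cradle block fixed to the counter. The lock lies on its bed, 35 mm above the counter, in a pocket with 12 mm high rails (18 mm at the two front corners, which hold the lock back when the shackle is pulled). Origin: centre of the pocket, at counter height. Its -x side is open: the shackle overhangs free air. The lock leaves the pocket straight up.
- lock: Blue combination padlock lying flat in the cradle, loose, about 0.33 kg in all: body 62 (x) x 64 (y) x 26 mm, dial on its top face, shackle out of its -x face. Origin: centre of the body's underside; x and y are the cradle's. A small yellow mark on the top face between dial and shackle (-x side) is the index.
- dial (a joint): Dial angle, rad, positive = anticlockwise seen from above; 0 = red line at the yellow mark, the only place where the shackle is free (within about 0.1). Limits +-3.1. Twelve notches 0.524 rad apart: a sprung ball clicks in and centres the dial at the nearest notch when let go (about 0.1 N m to leave one). Starts 2 to 4 notches to the positive side: turn clockwise by 60, 90 or 120 degrees.
- dial_grip (a point): On the dial's axis, 3 mm below the top of its round grip, a dark steel cylinder 34 mm in diameter and 20 mm tall on a black disc 47 mm in diameter that lies on the lock's top face. A red line runs from the axis to the disc's edge, the other notches have white ticks. In the cradle the grip's top is 84.5 mm above the counter, the disc's top 64.5 mm.
- shackle (a joint): How far the shackle is pulled out of the lock, m: 0 = closed, 0.020 = fully open (stop; the short leg is then clear of the body). It slides along the lock's -x direction with about 2 N of friction and stays where it is left; with the dial off its mark it is blocked after 1 to 3 mm.
- bow: Crossbar of the steel shackle, a flat bar 9 (lock's x) x 53 (y) x 12 mm high, 75 mm from the lock's centre on its -x side when closed, its middle 48 mm above the counter. Bow and legs (9 mm round) form a loop 35 mm wide, 39 mm long inside: one finger goes down inside it (fingers 40 to 50 mm open, closing along the lock's x). This origin is the lock's plus the pull; for the bar use bow_mid.
- bow_mid (a point): Centre of the bow (crossbar) of the shackle, the point to grip and to hold above the staple.
- kettle: Black plastic electric kettle, 160 mm wide, 211 mm tall, loose bystander. Origin: centre of its underside.
- plate: White enamel plate, 220 mm in diameter, 18 mm tall, loose bystander. Origin: centre of its underside.
- mug1: White speckled mug, 80 mm in diameter, 90 mm tall, loose bystander. Origin: centre of its underside.
- mug2: Cream speckled mug, 80 mm in diameter, 90 mm tall, loose bystander. Origin: centre of its underside.
- jar: Amber jar with red cap, 72 mm in diameter, 110 mm tall, loose bystander. Origin: centre of its underside.
Not all that is in view belongs to the job. Leave any green or pink look-alike of the lock alone.

How it is judged:
By the outcome, as a careful person would: the job done as asked, in the order asked, and still so for the second after the job is handed in, while the arm keeps its last pose, push and grip.
It also fails if it takes over 72 s, if anything falls off the work surface, if the arm or the gripper's body presses on something with over 40 N, if the wrist force passes 120 N, or if a joint passes its speed limit or range.

## Working session

There is one attempt and no reset: what is moved stays moved. The work goes in short steps, Python scripts to look and compute and a tool call to move; the robot and the scene stay as the last step left them, time stands still between calls to the robot, and variables do not carry over. Pictures are saved under pics/ and viewed, at most 11 in all, crops included, and the job is handed in when it is done.

Besides the shell and the picture viewer there is one more tool, called after "Emit:" as name([rows], argument=value, ...), one row to a line, values as JSON. step_arm: Moves the arm, as the interface text tells. Its arguments: {"type":"object","properties":{"commands":{"type":"array","items":{"type":"object","properties":{"fingers":{"type":"number"},"dx":{"type":"number"},"dy":{"type":"number"},"dz":{"type":"number"},"roll":{"type":"number"}}}},"squeeze":{"type":"number"}},"required":["commands"]}

```bash
mkdir -p pics; cat > h.py <<'E'
import numpy as np, cv2
from workcell import read_state, read_camera, calibration, finish_job
def save(n,f):
    im,d=read_camera(n); cv2.imwrite('pics/'+f+'.png',im); c=calibration(n); np.savez('pics/'+f+'.npz',im=im,d=d,K=c['intrinsics'],T=c['world_to_cam']); return im,d,c
def load(f):
    z=np.load('pics/'+f+'.npz'); return z['im'],z['d'],dict(intrinsics=z['K'],world_to_cam=z['T'])
def ray(c,u,v):
    K=np.array(c['intrinsics']);T=np.array(c['world_to_cam']);R=T[:3,:3];o=-R.T@T[:3,3]
    p=np.linalg.solve(K,[u,v,1.]); return o,R.T@np.array([p[0],-p[1],-p[2]])
def onz(c,u,v,z):
    o,r=ray(c,u,v); return o+r*(z-o[2])/r[2]
def dep(c,u,v,d):
    o,r=ray(c,u,v); return o+r*d
def cloud(c,d):
    K=np.array(c['intrinsics']);T=np.array(c['world_to_cam']);v,u=np.indices(d.shape)
    p=np.stack([(u-K[0,2])/K[0,0]*d,-(v-K[1,2])/K[1,1]*d,-d],-1)
    return (p-T[:3,3])@T[:3,:3]
def proj(c,P):
    K=np.array(c['intrinsics']);T=np.array(c['world_to_cam']);p=T[:3,:3]@P+T[:3,3]; q=K@np.array([p[0],-p[1],-p[2]]); return q[:2]/q[2]
E
python3 - <<'E'
from h import *
for n in ('top','side','wrist'): im,d,c=save(n,n+'0'); print(n,c,(d>0).mean())
print(read_state())
a=load('top0')[0];b=load('side0')[0]
E
```

```text
top {'intrinsics': array([[400.68668603,   0.        , 318.05246126],
       [  0.        , 400.68668603, 195.63003927],
       [  0.        ,   0.        ,   1.        ]]), 'world_to_cam': array([[ 9.47290695e-04, -9.99946046e-01, -1.03444902e-02,
        -1.13570155e-01],
       [ 9.92863469e-01, -2.93130272e-04,  1.19256218e-01,
        -5.65885718e-01],
       [-1.19252816e-01, -1.03836367e-02,  9.92809622e-01,
        -1.34052233e+00],
       [ 0.00000000e+00,  0.00000000e+00,  0.00000000e+00,
         1.00000000e+00]])} 0.996015625
side {'intrinsics': array([[484.91138007,   0.        , 316.93311343],
       [  0.        , 484.91138007, 197.76254991],
       [  0.        ,   0.        ,   1.        ]]), 'world_to_cam': array([[ 0.84125742, -0.54062075,  0.00389493, -0.53344116],
       [ 0.38815688,  0.60899257,  0.69170969, -0.21356722],
       [-0.37632459, -0.58039406,  0.72216517, -1.46325968],
       [ 0.        ,  0.        ,  0.        ,  1.        ]])} 0.99580078125
wrist {'intrinsics': array([[334.30968065,   0.        , 316.49654622],
       [  0.        , 334.3096806
[... 321 characters left out ...]
       ]])} 0.9959296875
{'time': 0.15, 'q': array([ 1.13104772e+00,  2.64618642e-01,  1.60511368e+00,  1.69301196e-05,
        1.27366996e+00, -3.69048184e-02]), 'joint_vel': array([ 0.00074886, -0.00217889, -0.00457354,  0.00155754,  0.00132678,
       -0.000229  ]), 'joint_torque': array([-3.21031775e-04, -5.15907454e+01, -3.67959380e+01, -3.53894791e-05,
        8.10919097e-03, -4.15564713e-06]), 'tool_pos': array([0.26437544, 0.62043834, 0.23019321]), 'tcp_rot': array([-6.28434239e-01, -3.07764266e+00,  2.75581847e-03]), 'wrist_force': array([-0.28152105,  0.00855876,  0.95772571]), 'torque': array([ 0.03531126, -0.0019867 , -0.00093823]), 'grip_force': 0.0, 'width': 1.0029065294992388}
```

View pics/top0.png

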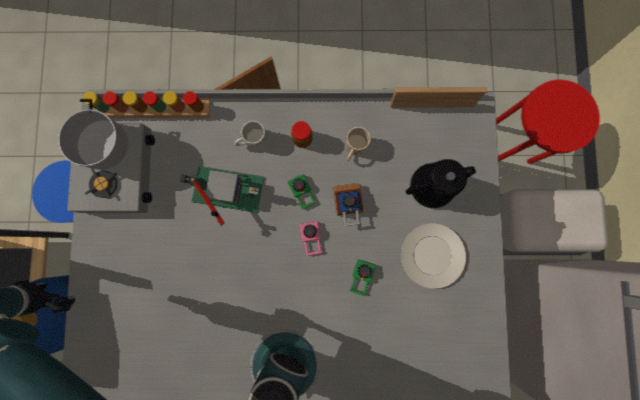

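View pics/side0.png

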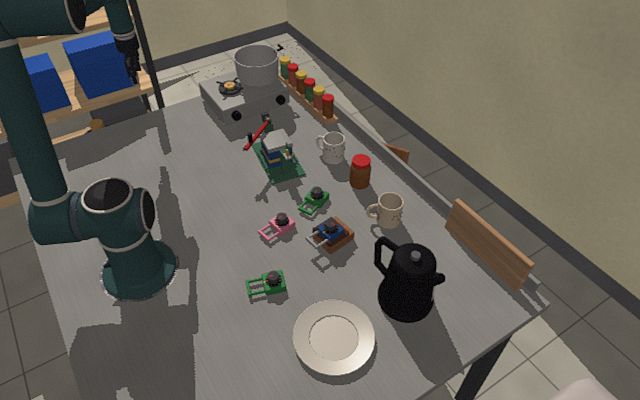

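```bash
python3 - <<'E'
from h import *
im,d,c=load('top0'); P=cloud(c,d)
hsv=cv2.cvtColor(im,cv2.COLOR_BGR2HSV);H,S,V=[hsv[...,i].astype(int) for i in range(3)]
def reg(m,x0,x1,y0,y1):
    r=np.zeros(m.shape,bool); r[y0:y1,x0:x1]=m[y0:y1,x0:x1]; return r
def rect(m,z,name):
    v,u=np.nonzero(m); Q=np.array([onz(c,a,b,z)[:2] for a,b in zip(u,v)],np.float32)
    r=cv2.minAreaRect(Q); print(name,len(Q),'mean',Q.mean(0).round(4),'rect',np.round(r[0],4),np.round(r[1],4),round(r[2],1),'depthz',np.median(P[m][:,2]).round(3))
    return Q
red=((H<8)|(H>172))&(S>150)&(V>70)
Q=rect(reg(red,175,235,165,235),.125,'bar'); vx=cv2.fitLine(Q,cv2.DIST_L2,0,.01,.01).ravel(); print(vx)
t=(Q-vx[2:])@vx[:2]; print('ends',vx[2:]+vx[:2]*t.min(),vx[2:]+vx[:2]*t.max())
g=(H>50)&(H<90)&(S>90)
rect(reg(g,185,270,160,215),.008,'rackall')
m=reg(np.abs(P[...,2]-.008)<.012,185,270,160,215)&g; rect(m,.008,'rackbase')
m=reg((np.abs(P[...,2]-.103)<.01),190,270,155,220); rect(m&(S<60),.103,'lid')
w=(H>5)&(H<20)&(S>100); rect(reg(w,325,370,175,220),.047,'cradle')
b=(H>100)&(H<125)&(S>100); rect(reg(b,330,370,185,215),.061,'lock')
z=reg((P[...,2]>.075),325,370,175,235); rect(z,.0845,'dialtop')
z=reg((P[...,2]>.035),325,370,212,235); rect(z,.054,'bow')
from scipy.spatial.transform import Rotation as R
print(R.from_rotvec(read_state()['tcp_rot']).as_matrix().round(3))
a=cv2.resize(im[150:240,160:390],None,fx=3.4,fy=3.4,interpolation=cv2.INTER_CUBIC); cv2.imwrite('pics/c1.png',a)
E
```

```text
bar 177 mean [0.5397 0.2415] rect [0.5329 0.2364] [0.1632 0.0139] 35.3 depthz 0.124
[0.8196279  0.5728963  0.53965807 0.2414812 ]
ends [0.46588504 0.18991597] [0.5995696  0.28335765]
rackall 973 mean [0.5854 0.1825] rect [0.5942 0.2123] [0.2446 0.1242] 80.4 depthz 0.009
rackbase 794 mean [0.5829 0.1793] rect [0.593  0.2047] [0.2291 0.1242] 80.4 depthz 0.008
lid 848 mean [0.5903 0.1966] rect [0.5898 0.1954] [0.2296 0.093 ] 81.1 depthz 0.102
cradle 344 mean [ 0.5662 -0.2095] rect [ 0.5539 -0.214 ] [0.0984 0.0907] 7.2 depthz 0.038
lock 194 mean [ 0.5443 -0.2151] rect [ 0.5441 -0.2162] [0.06   0.0639] 7.6 depthz 0.06
dialtop 91 mean [ 0.5402 -0.2167] rect [ 0.5049 -0.2072] [0.137  0.1144] 87.0 depthz 0.084
bow 132 mean [ 0.4868 -0.2199] rect [ 0.4849 -0.1995] [0.0527 0.1281] 11.0 depthz 0.051
[[-0.92   0.392 -0.001]
 [ 0.392  0.92  -0.002]
 [ 0.    -0.002 -1.   ]]
```

View pics/c1.png

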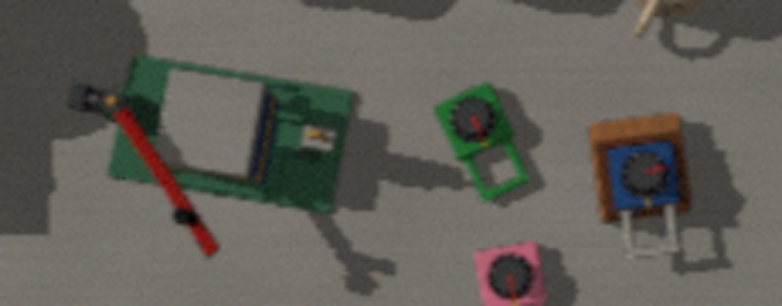

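Emit:
step_arm([
  {"fingers":-1,"dx":-0.373,"dy":-0.286,"dz":-0.02,"roll":80},
  {"fingers":-1,"dx":-0.373,"dy":-0.286,"dz":-0.02,"roll":80},
  {"fingers":-1,"dx":-0.373,"dy":-0.286,"dz":-0.02,"roll":80},
  {"fingers":-1,"dx":-0.373,"dy":-0.286,"dz":-0.02,"roll":80},
  {"fingers":-1,"dx":-0.373,"dy":-0.286,"dz":-0.02,"roll":80},
  {"fingers":-1,"dx":-0.373,"dy":-0.286,"dz":-0.02,"roll":80},
  {"fingers":-1,"dx":-0.373,"dy":-0.286,"dz":-0.02,"roll":80},
  {"fingers":-1,"dx":-0.373,"dy":-0.286,"dz":-0.02,"roll":80},
], squeeze=40)

```text
time: 1.15
tool_pos: [0.4966, 0.2089, 0.2513]
tcp_rot: [2.466, 1.946, -0.0]
wrist_force: [-0.9, 0.6, -0.9]
width: 0.999
grip_force: 0.0
```

Emit:
step_arm([
  {"fingers":-1,"dx":0,"dy":0,"dz":0,"roll":10},
  {"fingers":-0.3,"dx":0,"dy":0,"dz":0,"roll":20},
  {"fingers":-0.3,"dx":0,"dy":0,"dz":0,"roll":20},
  {"fingers":-0.3,"dx":0,"dy":0,"dz":0,"roll":20},
])

```text
time: 1.65
tool_pos: [0.4955, 0.2117, 0.2511]
tcp_rot: [-2.76, -1.501, 0.001]
wrist_force: [-0.4, -0.4, -1.0]
width: 0.651
grip_force: 0.0
```

```bash
cat > f.py <<'E'
from h import *
from scipy.spatial.transform import Rotation as R
def delta(w,yaw=None):
    "shift in tool axes to world point w; roll for y_tool heading yaw deg (mod 180)"
    s=read_state(); M=R.from_rotvec(s['tcp_rot']).as_matrix(); h=np.degrees(np.arctan2(M[1,1],M[0,1]))
    print('tcp',s['tool_pos'].round(4),'yheading',round(h,1),'q6',s['q'][5].round(2),'w',round(s['width'],3),'t',s['time'],'shift mm',(M.T@(np.array(w)-s['tool_pos'])*1000).round(1), None if yaw is None else 'roll %.1f'%(-((yaw-h+90)%180-90)))
E
python3 - <<'E'
from f import *
im,d,c=save('wrist','w1'); P=cloud(c,d)
hsv=cv2.cvtColor(im,cv2.COLOR_BGR2HSV);H,S,V=[hsv[...,i].astype(int) for i in range(3)]
k=(P[...,2]>.14)&(P[...,2]<.17)&(np.hypot(P[...,0]-.496,P[...,1]-.2115)<.05)
v,u=np.nonzero(k&(P[...,2]>.155)); Q=np.array([onz(c,a,b,.161)[:2] for a,b in zip(u,v)],np.float32)
print('knob',cv2.minEnclosingCircle(Q),len(Q))
red=((H<8)|(H>172))&(S>150)&(V>60)&(np.abs(P[...,2]-.125)<.008)
v,u=np.nonzero(red); Q=np.array([onz(c,a,b,.125)[:2] for a,b in zip(u,v)],np.float32); print(len(Q),cv2.minAreaRect(Q),cv2.fitLine(Q,cv2.DIST_L2,0,.01,.01).ravel())
delta([.496,.2115,.137],-33)
E
```

```text
knob ((0.49833542108535767, 0.2127905786037445), 0.008394724689424038) 364
3127 ((0.5338347554206848, 0.23768672347068787), (0.16365382075309753, 0.014093334786593914), 34.66548538208008) [0.8227458  0.5684095  0.5462619  0.24635233]
tcp [0.4954 0.2118 0.2511] yheading -32.9 q6 0.93 w 0.652 t 1.7 shift mm [1.000e-01 6.000e-01 1.141e+02] roll 0.1
```

View pics/w1.png

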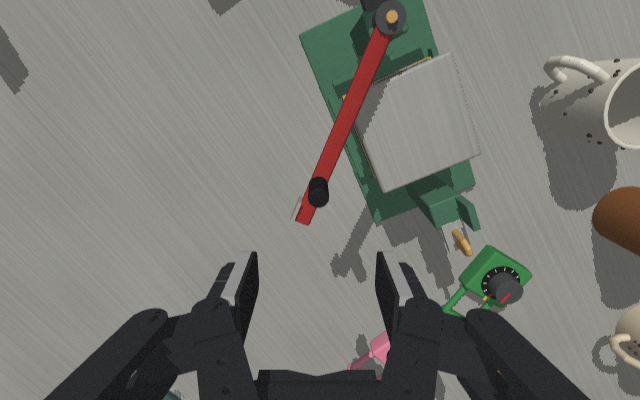

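Emit:
step_arm([
  {"fingers":-0.3,"dx":0.0024,"dy":0.002,"dz":0.05,"roll":0},
  {"fingers":-0.3,"dx":0.0024,"dy":0.002,"dz":0.09,"roll":0},
  {"fingers":-0.3,"dx":0.0024,"dy":0.002,"dz":0.114,"roll":0},
  {"fingers":1,"dx":0.0024,"dy":0.002,"dz":0.114,"roll":0},
  {"fingers":1,"dx":0.0024,"dy":0.002,"dz":0.114,"roll":0},
  {"fingers":1,"dx":0.0024,"dy":0.002,"dz":0.114,"roll":0},
  {"fingers":1,"dx":0.0024,"dy":0.002,"dz":0.114,"roll":0},
], squeeze=30)

```text
time: 2.58
tool_pos: [0.4996, 0.213, 0.1388]
tcp_rot: [2.761, 1.497, 0.004]
wrist_force: [-0.7, 0.0, 1.3]
width: 0.17
grip_force: 29.7
```

```bash
python3 - <<'E'
from f import *
im,d,c=load('w1'); print('staple',onz(c,461,242,.139),'brass',onz(c,391,16,.128))
im,d,c=load('w1');P=cloud(c,d);print(P[16,391],P[242,461])
h=np.array([.609,.2895]); s=read_state(); M=R.from_rotvec(s['tcp_rot']).as_matrix()
k0=s['tool_pos'][:2]; v=k0-h; a0=np.arctan2(v[1],v[0]); shut=np.radians(260.4-360); r=np.hypot(*v); print(r,np.degrees(a0)%360,s['width'],s['grip_force'],s['wrist_force'])
a0=a0 if a0<0 else a0-2*np.pi
for f in np.linspace(a0,shut,13)[1:]:
    w=h+.135*np.array([np.cos(f),np.sin(f)]); D=np.r_[w-k0,0]; print(round(shut-f,3),w.round(4),(M.T@D*1000).round(1))
E
```

```text
staple [0.57398847 0.10699168 0.139     ] brass [0.6095913  0.28931226 0.128     ]
[0.60853467 0.28917753 0.13208175] [0.57477097 0.10291017 0.1330012 ]
0.133445700352607 214.96431709465767 0.16961045169631647 29.668520092964172 [-0.67658713  0.04081262  1.2797935 ]
0.727 [0.5037 0.205 ] [-4.5  7.8  0. ]
0.661 [0.5095 0.1982] [-7.  16.4  0. ]
0.595 [0.5158 0.1919] [-8.9 25.1  0. ]
0.529 [0.5224 0.1859] [-10.3  33.9   0. ]
0.463 [0.5295 0.1804] [-11.1  42.8   0. ]
0.397 [0.5368 0.1754] [-11.2  51.7   0.1]
0.33 [0.5445 0.1709] [-10.8  60.6   0.1]
0.264 [0.5525 0.1669] [-9.8 69.5  0.1]
0.198 [0.5607 0.1634] [-8.2 78.2  0.1]
0.132 [0.5691 0.1605] [-6.1 86.9  0.1]
0.066 [0.5777 0.1582] [-3.4 95.4  0.1]
0.0 [0.5865 0.1564] [-1.000e-01  1.037e+02  2.000e-01]
```

Emit:
step_arm([
  {"fingers":1,"dx":-0.0045,"dy":0.008,"dz":0},
  {"fingers":1,"dx":-0.007,"dy":0.0165,"dz":0},
  {"fingers":1,"dx":-0.009,"dy":0.025,"dz":0},
  {"fingers":1,"dx":-0.0103,"dy":0.034,"dz":0},
  {"fingers":1,"dx":-0.011,"dy":0.043,"dz":0},
  {"fingers":1,"dx":-0.0112,"dy":0.052,"dz":0},
  {"fingers":1,"dx":-0.0108,"dy":0.0605,"dz":0},
  {"fingers":1,"dx":-0.0108,"dy":0.0605,"dz":0},
])

```text
invalid input
```

Emit:
step_arm([
  {"fingers":1,"dx":-0.0045,"dy":0.008,"dz":0,"roll":0},
  {"fingers":1,"dx":-0.007,"dy":0.0165,"dz":0,"roll":0},
  {"fingers":1,"dx":-0.009,"dy":0.025,"dz":0,"roll":0},
  {"fingers":1,"dx":-0.0103,"dy":0.034,"dz":0,"roll":0},
  {"fingers":1,"dx":-0.011,"dy":0.043,"dz":0,"roll":0},
  {"fingers":1,"dx":-0.0112,"dy":0.052,"dz":0,"roll":0},
  {"fingers":1,"dx":-0.0108,"dy":0.0605,"dz":0,"roll":0},
  {"fingers":1,"dx":-0.0108,"dy":0.0605,"dz":0,"roll":0},
], squeeze=30)

```text
time: 3.58
tool_pos: [0.5438, 0.1693, 0.1386]
tcp_rot: [2.762, 1.496, -0.002]
wrist_force: [-2.0, -0.2, 10.4]
width: 0.172
grip_force: 30.6
```

Emit:
step_arm([
  {"fingers":1,"dx":0.001,"dy":0.009,"dz":0,"roll":0},
  {"fingers":1,"dx":0.0026,"dy":0.0177,"dz":0,"roll":0},
  {"fingers":1,"dx":0.0047,"dy":0.0264,"dz":0,"roll":0},
  {"fingers":1,"dx":0.0074,"dy":0.035,"dz":0,"roll":0},
  {"fingers":1,"dx":0.01,"dy":0.041,"dz":0,"roll":0},
  {"fingers":1,"dx":0.01,"dy":0.041,"dz":0,"roll":0},
], squeeze=30)

```text
time: 4.32
tool_pos: [0.5842, 0.1542, 0.1385]
tcp_rot: [2.76, 1.495, -0.001]
wrist_force: [-0.1, -3.7, 7.5]
width: 0.177
grip_force: 30.5
```

Emit:
step_arm([
  {"fingers":-0.3,"dx":0,"dy":0,"dz":0,"roll":0},
  {"fingers":-0.3,"dx":0,"dy":0,"dz":0,"roll":0},
  {"fingers":-0.3,"dx":0,"dy":0,"dz":0,"roll":0},
  {"fingers":-0.3,"dx":0,"dy":0,"dz":-0.06,"roll":0},
  {"fingers":-0.3,"dx":0,"dy":0,"dz":-0.12,"roll":0},
  {"fingers":-0.3,"dx":0,"dy":0,"dz":-0.12,"roll":0},
], squeeze=30)

```text
time: 5.08
tool_pos: [0.5868, 0.1574, 0.2644]
tcp_rot: [2.759, 1.496, 0.018]
wrist_force: [-0.3, 0.0, 0.5]
width: 0.65
grip_force: 0.0
```

```bash
python3 - <<'E'
from f import *
for n in ('wrist','top'):
    im,d,c=save(n,n+'2'); P=cloud(c,d)
    hsv=cv2.cvtColor(im,cv2.COLOR_BGR2HSV);H,S,V=[hsv[...,i].astype(int) for i in range(3)]
    red=((H<8)|(H>172))&(S>150)&(V>60)&(np.abs(P[...,2]-.125)<.01)&(np.hypot(P[...,0]-.609,P[...,1]-.29)<.2)
    v,u=np.nonzero(red); Q=np.array([onz(c,a,b,.125)[:2] for a,b in zip(u,v)],np.float32); L=cv2.fitLine(Q,cv2.DIST_L2,0,.01,.01).ravel()
    print(n,len(Q),L,'heading',np.degrees(np.arctan2(L[1],L[0]))%180)
im,d,c=load('wrist2');P=cloud(c,d)
hsv=cv2.cvtColor(im,cv2.COLOR_BGR2HSV);H,S,V=[hsv[...,i].astype(int) for i in range(3)]
m=(S<60)&(np.abs(P[...,2]-.103)<.006); v,u=np.nonzero(m); Q=np.array([onz(c,a,b,.103)[:2] for a,b in zip(u,v)],np.float32);print('lid',cv2.minAreaRect(Q))
g=(H>50)&(H<90)&(S>90)&(np.abs(P[...,2]-.008)<.004)&(P[...,1]>.05);v,u=np.nonzero(g); Q=np.array([onz(c,a,b,.008)[:2] for a,b in zip(u,v)],np.float32);print('base',cv2.minAreaRect(Q))
delta([.5345,-.217,.2],48)
E
```

```text
wrist 2710 [0.16366616 0.98651576 0.5939832  0.2124524 ] heading 80.58024
top 79 [0.13785224 0.9904528  0.5855516  0.16125591] heading 82.076416
lid ((0.6454117298126221, 0.08811622858047485), (0.15751837193965912, 0.446521520614624), 27.458711624145508)
base ((0.5915805697441101, 0.20443877577781677), (0.22836564481258392, 0.12536723911762238), 80.34109497070312)
tcp [0.5834 0.1566 0.258 ] yheading -33.1 q6 0.8 w 0.654 t 5.175 shift mm [-339.8  162.8   57.8] roll -81.1
```

View pics/wrist2.png

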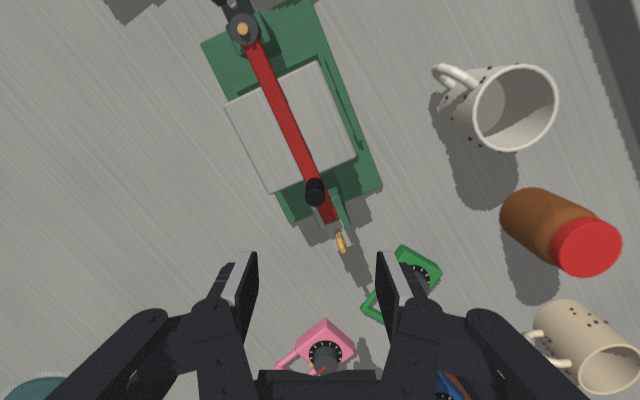

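Emit:
step_arm([
  {"fingers":-0.3,"dx":-0.06,"dy":0.03,"dz":0,"roll":-10},
  {"fingers":-0.3,"dx":-0.34,"dy":0.163,"dz":0.065,"roll":-81},
  {"fingers":-0.3,"dx":-0.34,"dy":0.163,"dz":0.065,"roll":-81},
  {"fingers":-0.3,"dx":-0.34,"dy":0.163,"dz":0.065,"roll":-81},
  {"fingers":-0.3,"dx":-0.34,"dy":0.163,"dz":0.065,"roll":-81},
  {"fingers":-0.3,"dx":-0.34,"dy":0.163,"dz":0.065,"roll":-81},
  {"fingers":-0.3,"dx":-0.34,"dy":0.163,"dz":0.065,"roll":-81},
  {"fingers":-0.3,"dx":-0.34,"dy":0.163,"dz":0.065,"roll":-81},
], squeeze=30)

```text
time: 6.18
tool_pos: [0.5313, -0.2188, 0.1882]
tcp_rot: [-1.122, -2.927, 0.0]
wrist_force: [0.6, 0.9, 0.1]
width: 0.65
grip_force: 0.0
```

Emit:
step_arm([
  {"fingers":-0.3,"dx":0,"dy":0,"dz":0,"roll":0},
  {"fingers":-0.3,"dx":0,"dy":0,"dz":0,"roll":0},
  {"fingers":-0.3,"dx":0,"dy":0,"dz":0,"roll":0},
], squeeze=30)

```text
time: 6.55
tool_pos: [0.5341, -0.2167, 0.1918]
tcp_rot: [-1.128, -2.931, -0.0]
wrist_force: [0.0, 0.2, 0.3]
width: 0.65
grip_force: 0.0
```

```bash
cat > lk.py <<'E'
from f import *
def look(n):
    im,d,c=save('wrist',n); P=cloud(c,d)
    hsv=cv2.cvtColor(im,cv2.COLOR_BGR2HSV);H,S,V=[hsv[...,i].astype(int) for i in range(3)]
    near=(np.abs(P[...,0]-.52)<.12)&(np.abs(P[...,1]+.22)<.09)
    near[230:,:]&=True
    def Q(m,z):
        v,u=np.nonzero(m); return np.array([onz(c,a,b,z)[:2] for a,b in zip(u,v)],np.float32)
    g=Q(near&(np.abs(P[...,2]-.0845)<.004)&(S<90)&(np.hypot(P[...,0]-.535,P[...,1]+.217)<.03),.0845)
    if len(g): print('grip',len(g),cv2.minEnclosingCircle(g),g.mean(0))
    b=(H>100)&(H<125)&(S>110)&near&(np.abs(P[...,2]-.061)<.005); q=Q(b,.061)
    if len(q): print('lock',len(q),cv2.minAreaRect(q))
    b=near&(S<90)&(np.abs(P[...,2]-.053)<.004)&(P[...,0]<.485); q=Q(b,.053)
    if len(q): print('bow',len(q),cv2.minAreaRect(q))
    r=((H<8)|(H>172))&(S>140)&(V>60)&near&(P[...,2]<.095)&(P[...,2]>.06)
    for z0,z1 in((.06,.068),(.08,.09)):
        q=Q(r&(P[...,2]>z0)&(P[...,2]<z1),(z0+z1)/2)
        if len(q): print('red',z0,len(q),q.mean(0),q.min(0),q.max(0))
    y=(H>20)&(H<35)&(S>120)&near; q=Q(y,.061)
    if len(q): print('yellow',len(q),q.mean(0))
    return im,d,c
E
python3 - <<'E'
from lk import *
look('w3'); delta([.5345,-.217,.2],48)
E
```

```text
grip 1235 ((0.5448014736175537, -0.21794116497039795), 0.01728919707238674) [ 0.5446983  -0.21715365]
lock 2473 ((0.5445621609687805, -0.21728971600532532), (0.06105475127696991, 0.06276549398899078), 7.37369966506958)
bow 914 ((0.4775216579437256, -0.22674135863780975), (0.021376626566052437, 0.053417179733514786), 7.320084571838379)
red 0.08 71 [ 0.548459   -0.22592959] [ 0.5451027  -0.23353802] [ 0.55225736 -0.21834117]
yellow 31 [ 0.51826394 -0.22181958]
tcp [ 0.5343 -0.2167  0.1921] yheading 47.9 q6 -1.26 w 0.648 t 6.6 shift mm [-0.3 -0.  -7.9] roll -0.1
```

View pics/w3.png

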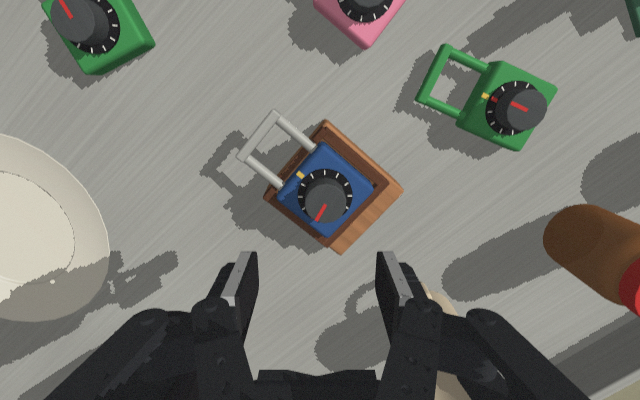

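```bash
python3 - <<'E'
from lk import *
im,d,c=load('w3'); a=cv2.resize(im[155:245,275:375],None,fx=6,fy=6,interpolation=cv2.INTER_CUBIC); cv2.imwrite('pics/c3.png',a)
P=cloud(c,d)
hsv=cv2.cvtColor(im,cv2.COLOR_BGR2HSV);H,S,V=[hsv[...,i].astype(int) for i in range(3)]
r=((H<8)|(H>172))&(S>110)&(V>50); v,u=np.nonzero(r[185:235,300:345]); v+=185;u+=300
q=np.array([onz(c,x,y,.0845)[:2] for x,y in zip(u,v)],np.float32); L=cv2.fitLine(q,cv2.DIST_L2,0,.01,.01).ravel();print(L,np.degrees(np.arctan2(L[1],L[0])),P[v,u,2].min(),P[v,u,2].max(),len(q))
E
```

```text
[ 0.2055616  -0.9786442   0.5484456  -0.22675514] -78.13762 0.046411418500530974 0.08741435223454562 82
```

View pics/c3.png

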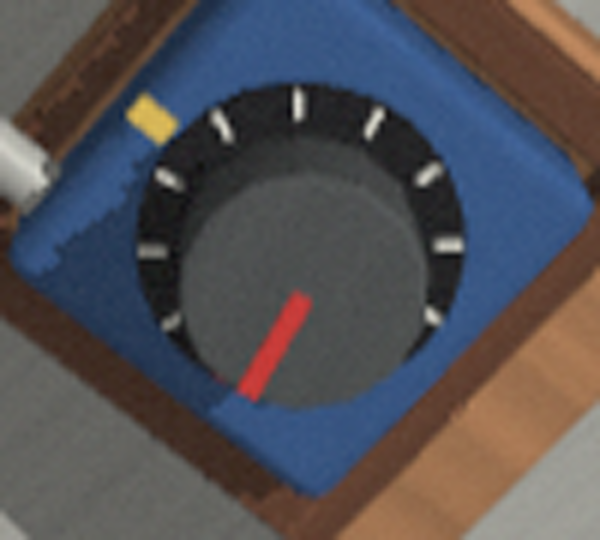

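Emit:
step_arm([
  {"fingers":-0.3,"dx":-0.0083,"dy":0.0063,"dz":0.05,"roll":0},
  {"fingers":-0.3,"dx":-0.0083,"dy":0.0063,"dz":0.1,"roll":0},
  {"fingers":-0.3,"dx":-0.0083,"dy":0.0063,"dz":0.126,"roll":0},
  {"fingers":-0.3,"dx":-0.0083,"dy":0.0063,"dz":0.126,"roll":0},
  {"fingers":1,"dx":-0.0083,"dy":0.0063,"dz":0.126,"roll":0},
  {"fingers":1,"dx":-0.0083,"dy":0.0063,"dz":0.126,"roll":0},
  {"fingers":1,"dx":-0.0083,"dy":0.0063,"dz":0.126,"roll":0},
  {"fingers":1,"dx":-0.0083,"dy":0.0063,"dz":0.126,"roll":0},
], squeeze=40)

```text
time: 7.6
tool_pos: [0.5464, -0.2188, 0.0684]
tcp_rot: [1.127, 2.928, 0.0]
wrist_force: [0.9, 1.3, 6.2]
width: 0.378
grip_force: 40.5
```

Emit:
step_arm([
  {"fingers":1,"dx":0,"dy":0,"dz":0,"roll":7},
  {"fingers":1,"dx":0,"dy":0,"dz":0,"roll":14},
  {"fingers":1,"dx":0,"dy":0,"dz":0,"roll":21},
  {"fingers":1,"dx":0,"dy":0,"dz":0,"roll":28},
  {"fingers":1,"dx":0,"dy":0,"dz":0,"roll":35},
  {"fingers":1,"dx":0,"dy":0,"dz":0,"roll":42},
  {"fingers":1,"dx":0,"dy":0,"dz":0,"roll":49},
  {"fingers":1,"dx":0,"dy":0,"dz":0,"roll":56},
], squeeze=40)

```text
time: 8.6
tool_pos: [0.5449, -0.2193, 0.0683]
tcp_rot: [2.375, 2.054, -0.001]
wrist_force: [-2.7, -0.8, 9.9]
width: 0.378
grip_force: 40.9
```

Emit:
step_arm([
  {"fingers":1,"dx":0,"dy":0,"dz":0,"roll":7},
  {"fingers":1,"dx":0,"dy":0,"dz":0,"roll":14},
  {"fingers":1,"dx":0,"dy":0,"dz":0,"roll":21},
  {"fingers":1,"dx":0,"dy":0,"dz":0,"roll":28},
  {"fingers":1,"dx":0,"dy":0,"dz":0,"roll":35},
  {"fingers":1,"dx":0,"dy":0,"dz":0,"roll":42},
  {"fingers":1,"dx":0,"dy":0,"dz":0,"roll":48},
  {"fingers":1,"dx":0,"dy":0,"dz":0,"roll":48},
], squeeze=40)

```text
time: 9.6
tool_pos: [0.5438, -0.2186, 0.0683]
tcp_rot: [-3.005, -0.915, 0.003]
wrist_force: [-6.3, 0.3, 11.5]
width: 0.383
grip_force: 41.2
```

Emit:
step_arm([
  {"fingers":-0.3,"dx":0,"dy":0,"dz":0,"roll":0},
  {"fingers":-0.3,"dx":0,"dy":0,"dz":0,"roll":0},
  {"fingers":-0.3,"dx":0,"dy":0,"dz":0,"roll":0},
  {"fingers":-0.3,"dx":0,"dy":0,"dz":-0.05,"roll":0},
  {"fingers":-0.3,"dx":0,"dy":0,"dz":-0.1,"roll":0},
  {"fingers":-0.3,"dx":0,"dy":0,"dz":-0.11,"roll":0},
  {"fingers":-0.3,"dx":0,"dy":0,"dz":-0.11,"roll":0},
  {"fingers":-0.3,"dx":0,"dy":0,"dz":-0.11,"roll":0},
], squeeze=40)

```text
time: 10.6
tool_pos: [0.5433, -0.2176, 0.1741]
tcp_rot: [-3.003, -0.916, 0.004]
wrist_force: [-0.4, -0.7, -0.3]
width: 0.647
grip_force: 0.0
```

```bash
python3 - <<'E'
from lk import *
im,d,c=look('w4'); delta([.5447,-.2176,.066],7.4)
u,v=proj(c,np.array([.5447,-.2176,.0645])).astype(int); print(u,v)
cv2.imwrite('pics/c4.png',cv2.resize(im[v-45:v+45,u-50:u+50],None,fx=6,fy=6,interpolation=cv2.INTER_CUBIC))
E
```

```text
grip 1442 ((0.5461244583129883, -0.21818795800209045), 0.017101187258958817) [ 0.5468984  -0.21789415]
lock 2899 ((0.5466978549957275, -0.2176404744386673), (0.06078796088695526, 0.0627136155962944), 4.39231538772583)
bow 821 ((0.4769287407398224, -0.22353284060955048), (0.021169370040297508, 0.053041256964206696), 3.9576058387756348)
red 0.08 85 [ 0.5374187  -0.21901347] [ 0.5296274  -0.22113301] [ 0.5453856  -0.21502927]
yellow 31 [ 0.5175459 -0.2207004]
tcp [ 0.5432 -0.2176  0.1738] yheading -56.1 q6 0.56 w 0.651 t 10.65 shift mm [  1.5   1.2 107.8] roll -63.5
316 190
```

View pics/c4.png

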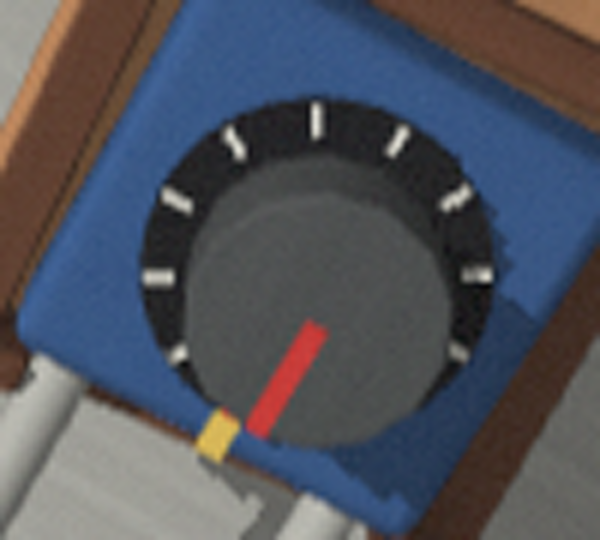

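Emit:
step_arm([
  {"fingers":0,"dx":-0.0626,"dy":-0.0354,"dz":0.03,"roll":-60},
  {"fingers":0,"dx":-0.0626,"dy":-0.0354,"dz":0.05,"roll":-60},
  {"fingers":0,"dx":-0.0626,"dy":-0.0354,"dz":0.06,"roll":-60},
  {"fingers":0,"dx":-0.0626,"dy":-0.0354,"dz":0.06,"roll":-60},
  {"fingers":0,"dx":-0.0626,"dy":-0.0354,"dz":0.06,"roll":-60},
  {"fingers":0,"dx":-0.0626,"dy":-0.0354,"dz":0.06,"roll":-60},
  {"fingers":0,"dx":-0.0626,"dy":-0.0354,"dz":0.06,"roll":-60},
  {"fingers":0,"dx":-0.0626,"dy":-0.0354,"dz":0.06,"roll":-60},
], squeeze=60)

```text
time: 11.65
tool_pos: [0.4723, -0.2235, 0.1153]
tcp_rot: [-2.145, -2.293, 0.001]
wrist_force: [0.2, 0.3, -0.3]
width: 0.501
grip_force: 0.0
```

```bash
python3 - <<'E'
from lk import *
im,d,c=look('w5'); delta([.4715,-.2231,.03],4.2)
E
```

```text
grip 2411 ((0.5448465347290039, -0.21773415803909302), 0.017964521422982216) [ 0.54555255 -0.21737608]
lock 4040 ((0.5444630980491638, -0.21705302596092224), (0.061476919800043106, 0.06342354416847229), 4.613132953643799)
bow 1379 ((0.4763472378253937, -0.22323359549045563), (0.019843149930238724, 0.05396239459514618), 3.323366403579712)
red 0.06 56 [ 0.52630097 -0.22074445] [ 0.52319676 -0.22271575] [ 0.52926165 -0.21898499]
red 0.08 141 [ 0.5381725  -0.21947366] [ 0.53007954 -0.22122888] [ 0.54615265 -0.2177066 ]
yellow 54 [ 0.5185206  -0.22109143]
tcp [ 0.4725 -0.2236  0.1156] yheading 3.8 q6 -0.56 w 0.498 t 11.7 shift mm [ 0.5 -0.9 85.6] roll -0.4
```

View pics/w5.png

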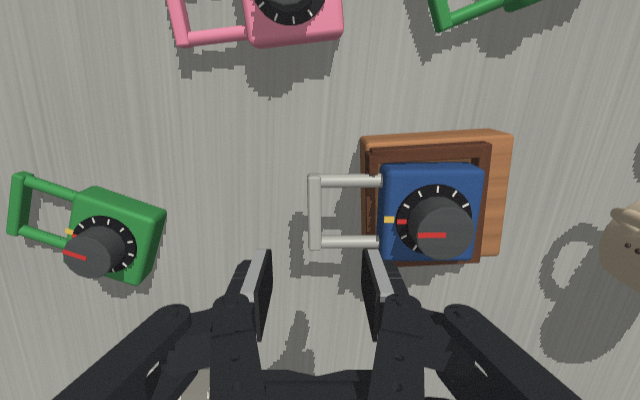

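Emit:
step_arm([
  {"fingers":0,"dx":0.0005,"dy":-0.001,"dz":0.04,"roll":0},
  {"fingers":0,"dx":0.0005,"dy":-0.001,"dz":0.06,"roll":0},
  {"fingers":0,"dx":0.0005,"dy":-0.001,"dz":0.075,"roll":0},
  {"fingers":0,"dx":0.0005,"dy":-0.001,"dz":0.085,"roll":0},
  {"fingers":0,"dx":0.0005,"dy":-0.001,"dz":0.085,"roll":0},
  {"fingers":0,"dx":0.0005,"dy":-0.001,"dz":0.085,"roll":0},
], squeeze=60)

```text
time: 12.45
tool_pos: [0.4726, -0.2237, 0.032]
tcp_rot: [2.143, 2.295, 0.001]
wrist_force: [-0.9, -0.0, -0.7]
width: 0.497
grip_force: 0.0
```

Emit:
step_arm([
  {"fingers":1,"dx":0,"dy":0,"dz":0,"roll":0},
  {"fingers":1,"dx":0,"dy":0,"dz":0,"roll":0},
  {"fingers":1,"dx":0,"dy":0,"dz":0,"roll":0},
  {"fingers":1,"dx":0,"dy":0,"dz":0,"roll":0},
  {"fingers":1,"dx":0,"dy":0,"dz":0,"roll":0},
], squeeze=60)

```text
time: 13.08
tool_pos: [0.4708, -0.2236, 0.0316]
tcp_rot: [-2.142, -2.296, 0.002]
wrist_force: [-5.0, -1.9, 4.8]
width: 0.09
grip_force: 60.0
```

Emit:
step_arm([
  {"fingers":1,"dx":0,"dy":-0.004,"dz":0,"roll":0},
  {"fingers":1,"dx":0,"dy":-0.008,"dz":0,"roll":0},
  {"fingers":1,"dx":0,"dy":-0.012,"dz":0,"roll":0},
  {"fingers":1,"dx":0,"dy":-0.016,"dz":0,"roll":0},
  {"fingers":1,"dx":0,"dy":-0.02,"dz":0,"roll":0},
  {"fingers":1,"dx":0,"dy":-0.022,"dz":0,"roll":0},
  {"fingers":1,"dx":0,"dy":-0.022,"dz":0,"roll":0},
], squeeze=60)

```text
time: 13.95
tool_pos: [0.4503, -0.2252, 0.0315]
tcp_rot: [2.144, 2.295, 0.001]
wrist_force: [3.1, -0.8, 1.7]
width: 0.094
grip_force: 59.8
```

Emit:
step_arm([
  {"fingers":1,"dx":0,"dy":-0.002,"dz":0,"roll":0},
  {"fingers":1,"dx":0,"dy":-0.004,"dz":0,"roll":0},
  {"fingers":1,"dx":0,"dy":-0.004,"dz":0,"roll":0},
], squeeze=60)

```text
time: 14.32
tool_pos: [0.4499, -0.2259, 0.0322]
tcp_rot: [2.139, 2.291, 0.006]
wrist_force: [13.3, 1.3, -3.6]
width: 0.089
grip_force: 59.2
```

Emit:
step_arm([
  {"fingers":1,"dx":0,"dy":0.0035,"dz":0,"roll":0},
  {"fingers":1,"dx":0,"dy":0.0035,"dz":0,"roll":0},
  {"fingers":1,"dx":0,"dy":0.0035,"dz":-0.005,"roll":0},
  {"fingers":1,"dx":0,"dy":0.0035,"dz":-0.012,"roll":0},
  {"fingers":1,"dx":0,"dy":0.0035,"dz":-0.02,"roll":0},
  {"fingers":1,"dx":0,"dy":0.0035,"dz":-0.03,"roll":0},
  {"fingers":1,"dx":0,"dy":0.0035,"dz":-0.04,"roll":0},
  {"fingers":1,"dx":0,"dy":0.0035,"dz":-0.05,"roll":0},
], squeeze=110)

```text
time: 15.32
tool_pos: [0.448, -0.2244, 0.081]
tcp_rot: [-2.143, -2.294, 0.002]
wrist_force: [0.9, -0.4, -3.1]
width: 0.074
grip_force: 108.6
```

Emit:
step_arm([
  {"fingers":1,"dx":0,"dy":0,"dz":-0.03,"roll":0},
  {"fingers":1,"dx":0,"dy":0,"dz":-0.06,"roll":0},
  {"fingers":1,"dx":0,"dy":0,"dz":-0.1,"roll":0},
  {"fingers":1,"dx":0,"dy":0,"dz":-0.14,"roll":0},
  {"fingers":1,"dx":0,"dy":0,"dz":-0.18,"roll":0},
  {"fingers":1,"dx":0,"dy":0,"dz":-0.2,"roll":0},
  {"fingers":1,"dx":0,"dy":0,"dz":-0.2,"roll":0},
], squeeze=110)

```text
time: 16.2
tool_pos: [0.45, -0.2253, 0.2827]
tcp_rot: [2.142, 2.294, 0.001]
wrist_force: [-0.0, 0.1, -2.5]
width: 0.078
grip_force: 108.6
```

```bash
python3 - <<'E'
from f import *
save('wrist','w6'); im,d,c=save('side','s6')
delta([.5765,.0955,.24]); print(read_state()['wrist_force'],read_state()['grip_force'])
w=cv2.imread('pics/w6.png'); cv2.imwrite('pics/w6b.png',np.vstack([cv2.resize(w,(480,300)),cv2.resize(im[60:310,200:600],(480,300))]))
im,d,c=load('wrist2'); P=cloud(c,d); hsv=cv2.cvtColor(im,cv2.COLOR_BGR2HSV);H,S,V=[hsv[...,i].astype(int) for i in range(3)]
m=(S>110)&(H>8)&(H<28)&(P[...,2]>.1); m[:225]=0;m[260:]=0;m[:,:325]=0;m[:,355:]=0;v,u=np.nonzero(m);print(len(u),P[m].mean(0),onz(c,u.mean(),v.mean(),.137))
E
```

```text
tcp [ 0.4485 -0.2245  0.2795] yheading 3.9 q6 -0.58 w 0.078 t 16.3 shift mm [310.4 149.6  39.6] None
[-0.01735969  0.58680153 -3.40373736] 108.5919829364866
155 [0.57484568 0.09905471 0.12923775] [0.5763529  0.10252875 0.137     ]
```

View pics/w6b.png

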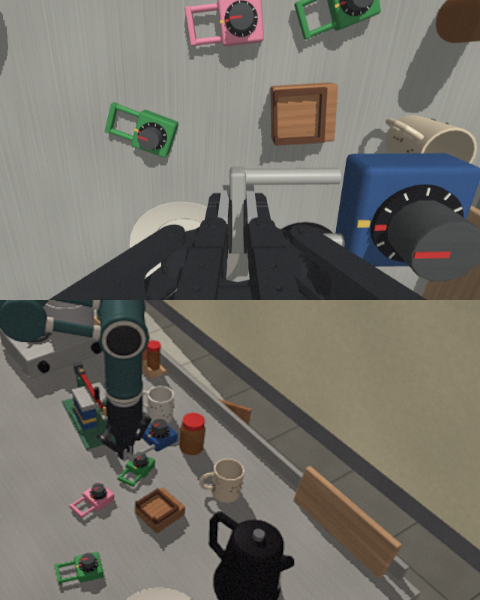

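Emit:
step_arm([
  {"fingers":1,"dx":0.01,"dy":0.005,"dz":0,"roll":0},
  {"fingers":1,"dx":0.03,"dy":0.014,"dz":0,"roll":0},
  {"fingers":1,"dx":0.055,"dy":0.026,"dz":0,"roll":0},
  {"fingers":1,"dx":0.08,"dy":0.038,"dz":0,"roll":0},
  {"fingers":1,"dx":0.105,"dy":0.05,"dz":0,"roll":0},
  {"fingers":1,"dx":0.13,"dy":0.062,"dz":0,"roll":0},
  {"fingers":1,"dx":0.155,"dy":0.074,"dz":0,"roll":0},
  {"fingers":1,"dx":0.18,"dy":0.086,"dz":0.005,"roll":0},
], squeeze=110)

```text
time: 17.3
tool_pos: [0.5227, -0.0376, 0.2748]
tcp_rot: [-2.142, -2.295, 0.001]
wrist_force: [0.4, -0.2, -3.3]
width: 0.077
grip_force: 108.6
```

Emit:
step_arm([
  {"fingers":1,"dx":0.025,"dy":0.012,"dz":0.005,"roll":0},
  {"fingers":1,"dx":0.05,"dy":0.024,"dz":0.01,"roll":0},
  {"fingers":1,"dx":0.075,"dy":0.036,"dz":0.015,"roll":0},
  {"fingers":1,"dx":0.1,"dy":0.048,"dz":0.02,"roll":0},
  {"fingers":1,"dx":0.12,"dy":0.058,"dz":0.025,"roll":0},
  {"fingers":1,"dx":0.132,"dy":0.063,"dz":0.028,"roll":0},
  {"fingers":1,"dx":0.132,"dy":0.063,"dz":0.028,"roll":0},
  {"fingers":1,"dx":0.132,"dy":0.063,"dz":0.028,"roll":0},
], squeeze=110)

```text
time: 18.3
tool_pos: [0.5766, 0.096, 0.2483]
tcp_rot: [2.144, 2.296, -0.001]
wrist_force: [-1.0, 0.0, -2.7]
width: 0.079
grip_force: 108.6
```

Emit:
step_arm([
  {"fingers":1,"dx":0,"dy":0,"dz":0,"roll":0},
  {"fingers":1,"dx":0,"dy":0,"dz":0,"roll":0},
  {"fingers":1,"dx":0,"dy":0,"dz":0,"roll":0},
  {"fingers":1,"dx":0,"dy":0,"dz":0,"roll":0},
  {"fingers":1,"dx":0,"dy":0,"dz":0,"roll":0},
  {"fingers":1,"dx":0,"dy":0,"dz":0,"roll":0},
], squeeze=110)

```text
time: 19.05
tool_pos: [0.5768, 0.0966, 0.2483]
tcp_rot: [-2.144, -2.296, -0.0]
wrist_force: [0.2, 0.6, -3.2]
width: 0.076
grip_force: 108.6
```

```bash
python3 - <<'E'
from f import *
w,_,c=save('wrist','w7'); im,d,c2=save('side','s7')
delta([.576,.097,.245]); s=read_state(); print(s['wrist_force'],s['grip_force'],s['joint_vel'].round(4))
cv2.imwrite('pics/w7b.png',np.vstack([cv2.resize(w,(480,300)),cv2.resize(im[60:260,200:520],(480,300))]))
E
```

```text
tcp [0.5767 0.0966 0.2482] yheading 3.9 q6 0.05 w 0.077 t 19.15 shift mm [ 0.5 -0.7  3.2] None
[-0.52980803  0.61545892 -2.67556346] 108.60681443125941 [-0.0008 -0.0008 -0.      0.     -0.0006  0.0002]
```

View pics/w7b.png

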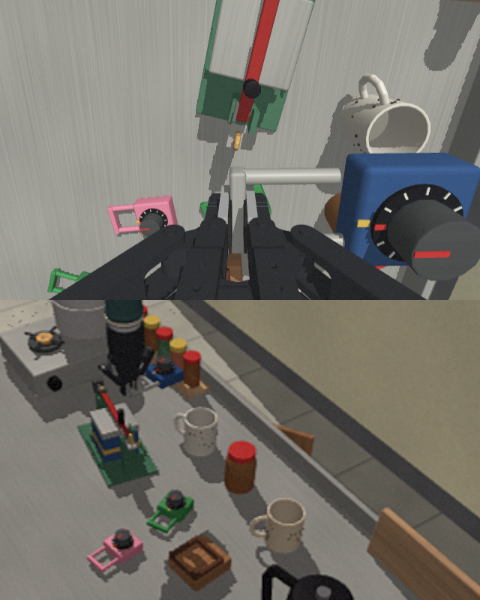

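```bash
python3 -c "
from h import *
print(finish_job())"
```

```text
the job is handed in; nothing more can be done
None
```

The job is handed in at about 19 s of the 72 s limit: the bar is shut, the dial's red line is at the yellow mark, the shackle is pulled to its stop, and the lock is held still by the bow about 12 cm above the staple; the last pictures showed nothing knocked over.

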